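# Roll the lying canister clear, then open the tilt-out bin

### The arm

A 6-joint arm with a two-finger parallel gripper is mounted at the origin on the work surface. World frame = base frame: x ahead of the robot, y to its left, z up, the work surface at z = 0. Lengths are in mm, angles in rad, forces in N, time in s.
With the tool pointing down it reaches from about 325 to 750 mm from the base axis. Payload 7.6 kg.
Tool frame: the origin (TCP) lies between the finger pads; the fingertips stand 11 mm ahead of it and the grasp point (between the pads) lies 8 mm behind it; z points along the fingers, y is the direction in which the jaws open and shut (so a half turn about z gives the same grasp; the last joint's range is limited). The gripper opens to 85 mm and grips with 20 to 120 N. Pads are 22 mm wide; open, the fingers measure 114 mm over their backs; the gripper's body (76 mm by 85 mm) begins 54 mm behind the grasp point. The pads swing forward as they close: fully open they stand 13 mm farther back than shut.
Start: joints at [-1.295, 0.052, 1.401, -0, 1.689, -0.07], TCP at [177.973, -493.933, 242.323] pointing down, gripper open.
Joint ranges: [-2.9, 2.9], [-0.91, 2.17], [0.12, 2.37], [-1.06, 4.2], [0.26, 2.73], [-2.93, 2.93]. Speed limits (rad/s): [2.57, 2.57, 3.01, 3.14, 3.14, 3.14].

### API

Orientations are given as [roll, pitch, yaw] about the fixed x, y, z axes, in that order (R = Rz(yaw) Ry(pitch) Rx(roll)).
In Python, from cell import bot gives the robot as it stands.
- The arm moves only by the tool jog_arm, never from a script. Its argument "motion" is one flat list of numbers, 7 for each row, row after row: the shift along the tool's x, y, z scaled (see below), then the turn, a rotation vector about the tool's x, y, z scaled (see below), then the opening, from -1 (shut) to 1 (fully open). A call has 1 to 10 rows; each row shifts and turns the commanded pose from where the row before left it, along the tool's axes as they then stand; what a row does not reach is not made up. The controller multiplies each number of a shift by 0.025 m and each number of a turn by 4 degrees. A row lasts 1/12 s, in which the tool goes at most 41.7 mm and 7.16 degrees, less where a joint would pass 70% of its speed; a pose out of reach is approached as far as the arm can. A call with a number of a shift or a turn outside -1 to 1 is refused whole. A call with a gripper value outside its range is refused whole. The fingers move at their own pace and stop on an object; "newtons" is the grip in N (left out, the last holds). Time passes only in rows, so rows that do not move let the fingers close. It gives the time, the measured TCP pose, the force and the opening at its end, in the units of the state.
- bot.read_state(): the state, without advancing time (a new reading comes with each control period).
- bot.grab_frame(name): name is "scene" or "top"; returns the picture (400x640x3 uint8, red, green, blue); there is no depth.
- bot.camera_info(name): a dict with "fx", "fy", "cx", "cy" (pixels), "position" and "orientation" of the camera in the world. Camera axes: x right, y down, z forward; pixel columns grow to the right and rows downward; lengths in mm; the calibration is good to about 2 mm. A picture is of the moment at which its call begins. camera_info takes no time and is no camera call.
- bot.job_done(): hands the job in, once; it reports no verdict.
The state is a dict: "time": time; "joints": joint angles; "qd": joint speeds; "tau": joint torques, N m; "ee_pos": TCP position; "orientation": TCP orientation; "force": force on the tool from outside, world axes, zero at the start; "moment": the same for the moment, N m; "width": finger opening in mm.
Only numpy, scipy, OpenCV 4.12 (cv2) and the standard library are available. Lean on these libraries where they do the work, as an engineer would, in place of code of your own. Each camera call takes 0.05 s, during which the arm holds its last target.

### The job

The clear canister lying on its side blocks the tilt-out bin. With the fingertips on top of it, roll it straight away from the bin and let it stop with about 12 cm clear between it and the bin's front; then, from behind the raised lip, push the bin's front open all the way to its stop. Only roll and push: pinch and lift nothing, do not let the bin and the canister bump each other, and leave the bowl, cup and teaspoon where they are.

Things in the scene. Friction and masses are not known exactly. Their poses are not given: they have to be found in the camera images.
- bin: Brushed-aluminium tilt-out bin fixed to the counter: casing 130 mm deep (x), 220 wide (y), 150 high (z), flat top. Origin: centre of its underside; z up; its front looks along its -x, the shut front's outer face at x = -68 mm. The front is hinged at the bottom on an axis parallel to y at x = -63.5, z = 12 mm; shut, its lip stands 25 mm above the casing's top.
- bin_front (a joint): Tilt of the bin's front about its bottom hinge, rad: 0 shut (upright), 0.8 fully open at its stop, the top edge leaning out along the bin's -x. A friction hinge: it stays where it is left and takes about 2 to 3 N at the lip. A steel pan 100 mm deep sits behind the front. Its outer face (a 3 mm aluminium plate) is not to be pressed or pinched.
- bin_lip (a point): Middle of the upper edge of the front's raised lip, on its inner face, 163 mm from the hinge axis; 175 mm above the counter when shut. A rounded rim (3 mm radius) tops the lip. The fingertips fit behind it, over the casing's flat top, and push along the bin's -x, following the arc down.
- canister_center (a point): Centre of the clear acrylic canister with white twist cap: a plain cylinder 100 mm across, 170 long with its flush cap, about 0.3 kg, lying about parallel to the bin's front, 25 to 55 mm clear of it. Centre 50 mm above the counter, top 100. Its y runs along the cylinder, cap at -y; x and z turn as it rolls (z up at first). It rolls easily and soon stops when let go.
- bowl: White ceramic bowl, 130 mm wide and 55 mm high, standing beyond the canister as seen from the bin, its centre 330 to 380 mm from the bin's front; origin at the centre of its underside. Leave alone.
- cup: Coral plastic snack cup, 72 mm wide and 85 mm high, standing behind the bin; origin at the centre of its underside. Leave alone.
- teaspoon: Steel teaspoon, 140 mm long, lying on the counter beside the bowl; its length along its x. Leave alone.
Not all that is in view belongs to the job. Of the things like the part that bears canister_center, leave any that is black or orange; of the rest the smaller one is meant.

How it is judged (in metres and radians):
On the way, in this order (a step that is already met when the one before it is completed fails the run):
1. the canister has been rolled (turned about its own axis, not dragged) straight away from the bin and lies at rest, 100 to 140 mm clear of the bin's front, with the bin still shut (x of canister_center in the frame of bin between -0.258 and -0.218 m and y of canister_center in the frame of bin between -0.06 and 0.06 m and angle between canister_center's own z axis and vertical above 0.6 rad and linear speed of canister below 0.01 m/s and value of joint bin_front below 0.12 rad), for 0.3 s.
2. the bin's front is open to its stop (value of joint bin_front above 0.72 rad), for 0.2 s.
At the end, for the whole second after the job is handed in: The bin's front is open to its stop (at least 0.72 of 0.8 rad); the canister lies at rest on its side, 120 mm +- 20 mm clear of the bin's front (measured to the shut front), within 60 mm sideways of the bin's middle and within 20 degrees of parallel to the front (value of joint bin_front above 0.72 rad and x of canister_center in the frame of bin between -0.258 and -0.218 m and y of canister_center in the frame of bin between -0.06 and 0.06 m and angle between the y axis of canister_center and the y axis of bin, either way round below 0.35 rad and height (world z) of canister_center below 0.06 m and linear speed of canister below 0.01 m/s); the robot touches nothing.
It fails at once if the canister is lifted or stood up (centre raised by more than 15 mm) (height (world z) of canister_center above 0.065 m).
It fails at once if the canister is pushed by its side instead of its top (fingers bearing on it with the grasp point lower than 85 mm) (contact force between the fingers and canister above 1 N and height (world z) of the grasp point below 0.085 m).
It fails at once if the bin and the canister bump each other (over 1 N) (contact force between bin and canister above 1 N).
It fails at once if the fingers press or pinch the outer face of the bin's front (over 3 N) (contact force between the fingers and bin_front_c0 above 3 N).
It fails at once if the bowl, the cup or the teaspoon is moved by more than 15 mm (distance of any of bowl, cup, teaspoon from where it was at the start of the episode above 0.015 m).
It also fails if it takes over 64 s, if anything falls off the work surface, if the arm or the gripper's body presses on something with over 40 N, if the wrist force passes 120 N, or if a joint passes its speed limit or range.

## Working session

There is one attempt and no reset: what is moved stays moved. The work goes in short steps, Python scripts to look and compute and a tool call to move; the robot and the scene stay as the last step left them, time stands still between calls to the robot, and variables do not carry over. Pictures are saved under pics/ and viewed, and the job is handed in when it is done.

Besides the shell and the picture viewer there is one more tool, called after ">>>" as name(argument=value, ...), one argument or row to a line, values as JSON. jog_arm: Moves the arm, as the interface text tells. Shifts and turns lie within -1 to 1; 1 stands for 0.025 m of shift or 4 degrees of turn. Its arguments: {"type":"object","properties":{"motion":{"type":"array"},"newtons":{"type":"number"}},"required":["motion"]}

```bash
ls; mkdir -p pics; python3 - <<'E'
from cell import bot
import cv2
for n in("scene","top"):
    cv2.imwrite(f"pics/{n}0.png",bot.grab_frame(n)[:,:,::-1]); print(bot.camera_info(n))
print(bot.read_state())
E
```

```text
pics
{'fx': 410.64048717398515, 'fy': 410.64048717398515, 'cx': 322.2971855930574, 'cy': 198.9160820219229, 'position': array([1236.07213214, -390.43342404,  768.55775085]), 'orientation': array([-2.22294113, -0.00778134,  0.98428743])}
{'fx': 479.46016297520123, 'fy': 479.46016297520123, 'cx': 319.8387950447275, 'cy': 201.87818796644956, 'position': array([ 414.15520973,   94.52231219, 1280.47574018]), 'orientation': array([-3.05645602, -0.01766162, -1.60026196])}
{'time': 0.1, 'joints': array([-1.29531634e+00,  5.27810403e-02,  1.40161446e+00, -1.62595669e-05,
        1.68859681e+00, -7.02995678e-02]), 'qd': array([ 0.00089655, -0.00153475, -0.00316803,  0.00101316,  0.00034143,
       -0.00018207]), 'tau': array([ 1.49334432e-03, -3.82583141e+01, -3.60984886e+01, -3.56584906e-05,
        4.76690053e-03,  6.40941585e-05]), 'ee_pos': array([ 177.88802307, -493.67899125,  241.55724528]), 'orientation': array([-3.14019533e+00, -8.22041118e-05,  3.45777598e-01]), 'force': array([-0.06188054,  0.03592819,  0.16423139]), 'moment': array([ 0.03093767, -0.03914557, -0.00714768]), 'width': 85.46168007232824}
```

View pics/scene0.png

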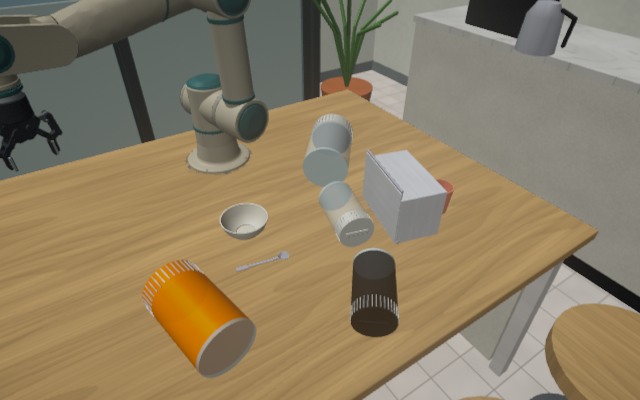

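View pics/top0.png

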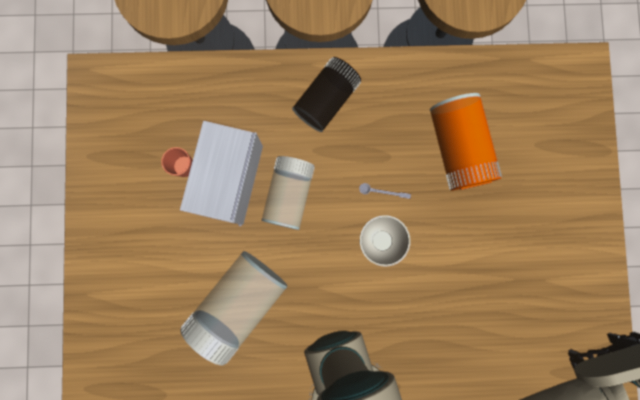

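The cylinders at (top view) are black (327,95), orange (466,142), large clear (235,308) and small clear (289,192). The one meant is the small clear one at (289,192), because black and orange are ruled out and it is the smaller of the other two. It also lies in front of the bin. I'll confirm with a crop.

```bash
python3 - <<'E'
import cv2
a=cv2.imread("pics/top0.png")[110:240,150:340]; cv2.imwrite("pics/topc.png",cv2.resize(a,None,fx=4,fy=4,interpolation=cv2.INTER_CUBIC))
a=cv2.imread("pics/scene0.png")[130:260,300:480]; cv2.imwrite("pics/scenec.png",cv2.resize(a,None,fx=4,fy=4,interpolation=cv2.INTER_CUBIC))
E
```

```text
(no output)
```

View pics/topc.png

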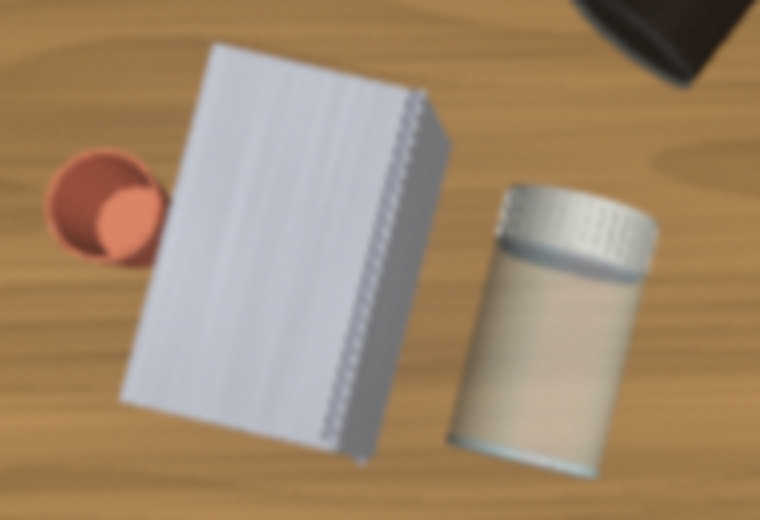

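View pics/scenec.png

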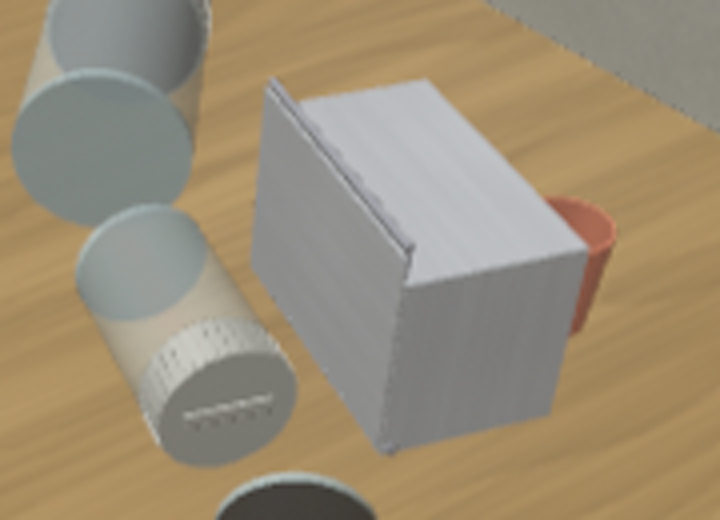

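The crop confirms it: the small clear canister with the white cap lies in front of the raised lip. In the top crop its corners are (510,183), (657,220), (597,477) and (448,440). The bin top's back corners are (217,43) and (121,401).

```bash
cat > h.py <<'E'
import numpy as np
from cell import bot
from scipy.spatial.transform import Rotation as R
def cast(n,px,z):
    c=bot.camera_info(n); M=R.from_euler('xyz',c['orientation']).as_matrix()
    px=np.atleast_2d(px).astype(float)
    d=np.c_[(px[:,0]-c['cx'])/c['fx'],(px[:,1]-c['cy'])/c['fy'],np.ones(len(px))]@M.T
    p=c['position']; return p+d*((z-p[2])/d[:,2])[:,None]
def proj(n,P):
    c=bot.camera_info(n); M=R.from_euler('xyz',c['orientation']).as_matrix()
    q=(np.atleast_2d(P)-c['position'])@M; return np.c_[c['fx']*q[:,0]/q[:,2]+c['cx'],c['fy']*q[:,1]/q[:,2]+c['cy']]
E
python3 - <<'E'
from h import *
np.set_printoptions(precision=1,suppress=True)
T=lambda u:(np.array(u)+.5)/4-.5+[150,110]
S=lambda u:(np.array(u)+.5)/4-.5+[300,130]
b=cast('top',T([[217,43],[121,401]]),150); print('back top',b, np.linalg.norm(b[0]-b[1]))
bs=cast('scene',S([[585,247],[425,80]]),150); print('back scene',bs)
l=cast('top',T([[424,90],[338,452]]),175); print('lip top',l)
ls=cast('scene',S([[411,247],[272,80]]),175); print('lip scene',ls)
print('foot',cast('top',T([[450,145],[363,462]]),3),cast('scene',S([[390,452]]),3))
c=cast('top',T([[510,183],[657,220],[597,477],[448,440]]),50); print('can',c,c.mean(0))
for B in(b,bs,l,ls):
    d=B[0]-B[1]; print(np.linalg.norm(d),np.degrees(np.arctan2(d[1],d[0])))
m=(c[0]+c[1]-c[2]-c[3])/2; print('axis',np.linalg.norm(m),np.degrees(np.arctan2(m[1],m[0])))
print('bowl',cast('top',[[385,241]],50))
print('spoon',cast('top',[[364,188],[410,196]],3))
E
```

```text
back top [[713.3 343.2 150. ]
 [500.4 401.3 150. ]] 220.71243243677924
back scene [[709.6 344.1 150. ]
 [498.8 401.8 150. ]]
lip top [[675.7 217.5 175. ]
 [465.6 270.6 175. ]]
lip scene [[672.7 224.8 175. ]
 [469.6 278.5 175. ]]
foot [[678.3 219.8   3. ]
 [466.4 281.6   3. ]] [[676.6 231.3   3. ]]
can [[642.6 176.9  50. ]
 [615.8  82.3  50. ]
 [450.6 125.4  50. ]
 [477.  220.2  50. ]] [546.5 151.2  50. ]
220.71243243677924 -15.263142744507533
218.5663701655262 -15.302553017208705
216.73811129734594 -14.187420108786018
210.0051063135315 -14.821324958268898
axis 170.92758311294682 -14.645161952760523
bowl [[413.2 -94.4  50. ]]
spoon [[ 556.6  -50.9    3. ]
 [ 531.6 -173.9    3. ]]
```

```bash
cat >> h.py <<'E'
YAW=np.radians(74.8)
ex=np.array([np.cos(YAW),np.sin(YAW),0]); ey=np.array([-ex[1],ex[0],0])
BC=np.array([605.0-65*ex[0],372.6-65*ex[1],0])
def b2w(p): p=np.asarray(p,float); return BC+ex*p[0]+ey*p[1]+np.array([0,0,p[2]])
def w2b(p): r=np.asarray(p,float)-BC; return np.array([r@ex,r@ey,r[2]])
def st():
    s=bot.read_state(); o=s['orientation']; M=R.from_euler('xyz',o).as_matrix()
    print('t',round(s['time'],2),'tcp bin',np.round(w2b(s['ee_pos']),1),'rpy',np.round(np.degrees(o),1),'F bin',np.round([s['force']@ex,s['force']@ey,s['force'][2]],1),'w',round(s['width'],1)); return s,M
def togo(pb):
    s,M=st(); d=M.T@(b2w(pb)-s['ee_pos']); print('tool-axis delta mm',np.round(d,1),'units',np.round(d/25,2))
E
python3 - <<'E'
from h import *
np.set_printoptions(precision=1,suppress=True)
c=w2b([546.5,151.2,50]); print(c)
S=lambda u:(np.array(u)+.5)/4-.5+[300,130]
print('cap centre scene',w2b(cast('scene',S([[222,408]]),50)[0]),'far disc',w2b(cast('scene',S([[142,262]]),50)[0]))
for p in [(-68,-110,175),(-68,110,175),(65,-110,150),(65,110,150),(-68,-110,0)]: print(p,(proj('scene',b2w(p))-[300,130])*4,(proj('top',b2w(p))-[150,110])*4)
print('bowl',w2b([413.2,-94.4,50]),'large clear',w2b(cast('top',[[235,308]],70)[0]),'black',w2b(cast('top',[[327,95]],55)[0]))
print(b2w([-150,0,150])); togo([-150,0,150])
E
```

```text
[-164.    -1.6   50. ]
cap centre scene [-166.2  -77.8   50. ] far disc [-162.    87.9   50. ]
(-68, -110, 175) [[402.1 253.4]] [[426.   87.4]]
(-68, 110, 175) [[259.5  77.2]] [[332.2 453.4]]
(65, -110, 150) [[585.  246.9]] [[214.6  45. ]]
(65, 110, 150) [[423.3  78.7]] [[119.2 402.1]]
(-68, -110, 0) [[370.  462.4]] [[455.6 147.1]]
bowl [-436.    62.6   50. ] large clear [-107.2  312.1   70. ] black [-202.6 -272.8   55. ]
[548.6 165.1 150. ]
t 0.1 tcp bin [-883.   185.   241.6] rpy [-179.9   -0.    19.8] F bin [0.  0.1 0.2] w 85.5
tool-axis delta mm [ 572.1 -494.    92.3] units [ 22.9 -19.8   3.7]
```

>>> jog_arm(
  motion=[0,0,0,0,0,-1,1,0,0,0,0,0,-1,1,0,0,0,0,0,-1,1,0,0,0,0,0,-1,1,0,0,0,0,0,-1,1,0,0,0,0,0,-1,1,0,0,0,0,0,-1,1],
)

```text
time: 0.68
ee_pos: [177.9, -493.8, 241.8]
orientation: [-3.141, -0.0, 0.838]
force: [0.5, 0.2, -0.1]
width: 85.6
```

>>> jog_arm(
  motion=[0,0,0,0,0,-1,1,0,0,0,0,0,-1,1,0,0,0,0,0,-1,1,0,0,0,0,0,-1,1,0,0,0,0,0,-1,1,0,0,0,0,0,-1,1,0,0,0,0,0,-0.75,1,0,0,0,0,0,0,1],
)

```text
time: 1.35
ee_pos: [177.9, -493.8, 241.8]
orientation: [-3.141, -0.001, 1.308]
force: [1.1, 0.1, -0.4]
width: 85.4
```

```bash
python3 -c "
from h import *
togo([-150,0,180])"
```

```text
t 1.35 tcp bin [-883.   185.   241.8] rpy [-180.    -0.    74.9] F bin [ 0.4 -1.  -0.4] w 85.4
tool-axis delta mm [732.6 186.5  62.3] units [29.3   7.46  2.49]
```

>>> jog_arm(
  motion=[1,0.25,0,0,0,0,0.5,1,0.25,0,0,0,0,0.5,1,0.25,0,0,0,0,0.5,1,0.25,0,0,0,0,0.5,1,0.25,0,0,0,0,0.5,1,0.25,0,0,0,0,0.5,1,0.25,0,0,0,0,0.5,1,0.25,0,0,0,0,0.5,1,0.25,0,0,0,0,0.5,1,0.25,0,0,0,0,0.5],
)

```text
time: 2.18
ee_pos: [304.1, -267.8, 242.2]
orientation: [-3.142, -0.0, 1.304]
force: [0.3, -0.7, -0.1]
width: 64.1
```

>>> jog_arm(
  motion=[1,0.25,0,0,0,0,0.5,1,0.25,0,0,0,0,0.5,1,0.25,0,0,0,0,0.5,1,0.25,0,0,0,0,0.5,1,0.25,0,0,0,0,0.5,1,0.25,0,0,0,0,0.5,1,0.25,0,0,0,0,0.5,1,0.25,0,0,0,0,0.5,1,0.25,0,0,0,0,0.5,1,0.25,0,0,0,0,0.5],
)

```text
time: 3.02
ee_pos: [429.9, -42.9, 242.1]
orientation: [-3.142, 0.0, 1.304]
force: [0.3, -0.5, -0.9]
width: 64.4
```

>>> jog_arm(
  motion=[1,0.25,0,0,0,0,0.5,1,0.25,0,0,0,0,0.5,1,0.25,0,0,0,0,0.5,1,0.25,0,0,0,0,0.5,1,0.25,0,0,0,0,0.5,1,0.25,0,0,0,0,0.5,1,0.25,0,0,0,0,0.5,1,0.25,0,0,0,0,0.5,0,0,0,0,0,0,0.5,0,0,0,0,0,0,0.5],
)

```text
time: 3.85
ee_pos: [530.2, 136.5, 241.4]
orientation: [-3.14, 0.001, 1.306]
force: [0.2, -0.5, 0.2]
width: 63.9
```

```bash
python3 -c "
from h import *
import cv2
cv2.imwrite('pics/s1.png',bot.grab_frame('scene')[:,:,::-1])
togo([-152,0,150])"
```

```text
t 3.9 tcp bin [-183.2   10.3  241.7] rpy [-179.9    0.    74.8] F bin [-1.2 -0.6  0.2] w 64.3
tool-axis delta mm [31.3 10.3 91.7] units [1.25 0.41 3.67]
```

View pics/s1.png

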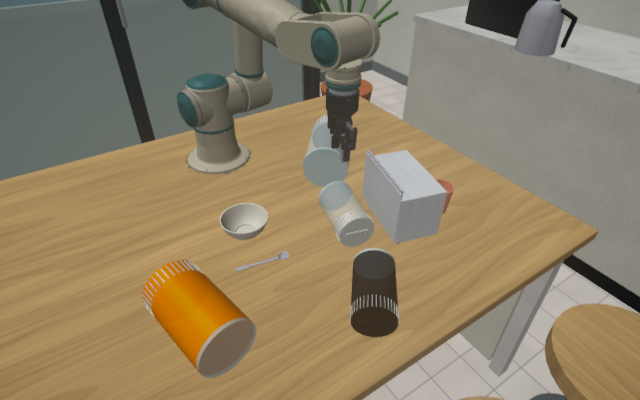

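The arm is above the canister with both fingers spaced along its axis, and the bin is still shut. I'll descend to just above it.

>>> jog_arm(
  motion=[0.6,0.2,0.8,0,0,0,0.5,0.65,0.2,0.8,0,0,0,0.5,0,0,0.8,0,0,0,0.5,0,0,0.8,0,0,0,0.5,0,0,0.8,0,0,0,0.5,0,0,0.6,0,0,0,0.5,0,0,0.2,0,0,0,0.5,0,0,0,0,0,0,0.5,0,0,0,0,0,0,0.5],
)

```text
time: 4.65
ee_pos: [548.3, 162.8, 123.3]
orientation: [3.141, -0.0, 1.305]
force: [-0.8, 0.3, 0.7]
width: 64.2
```

```bash
python3 -c "
from h import *
togo([-152,0,111])"
```

```text
t 4.65 tcp bin [-152.3   -0.3  123.3] rpy [179.9  -0.   74.7] F bin [0.1 0.8 0.7] w 64.2
tool-axis delta mm [ 0.3 -0.3 12.3] units [ 0.01 -0.01  0.49]
```

>>> jog_arm(
  motion=[0,0,0.2,0,0,0,0.5,0,0,0.2,0,0,0,0.5,0,0,0,0,0,0,0.5],
)

```text
time: 4.9
ee_pos: [547.9, 163.2, 111.7]
orientation: [-3.141, 0.0, 1.306]
force: [-1.1, 0.3, -0.6]
width: 63.7
```

>>> jog_arm(
  motion=[0,0,0.08,0,0,0,0.5,0,0,0,0,0,0,0.5],
)

```text
time: 5.07
ee_pos: [548.0, 163.3, 110.1]
orientation: [-3.141, 0.0, 1.306]
force: [-0.5, 0.4, 0.4]
width: 64.0
```

>>> jog_arm(
  motion=[0,0,0.08,0,0,0,0.5,0,0,0,0,0,0,0.5],
)

```text
time: 5.23
ee_pos: [548.0, 163.3, 108.0]
orientation: [-3.141, 0.0, 1.306]
force: [-0.5, -0.4, -0.3]
width: 63.9
```

>>> jog_arm(
  motion=[0,0,0.06,0,0,0,0.5,0,0,0,0,0,0,0.5],
)

```text
time: 5.4
ee_pos: [548.0, 163.3, 106.5]
orientation: [-3.141, 0.0, 1.306]
force: [-0.8, -0.3, -0.1]
width: 64.0
```

>>> jog_arm(
  motion=[0,0,0.06,0,0,0,0.5,0,0,0,0,0,0,0.5],
)

```text
time: 5.57
ee_pos: [548.0, 163.3, 105.0]
orientation: [-3.141, 0.0, 1.306]
force: [-0.0, -0.3, -0.2]
width: 63.9
```

>>> jog_arm(
  motion=[0,0,0.06,0,0,0,0.5,0,0,0,0,0,0,0.5],
)

```text
time: 5.73
ee_pos: [548.3, 163.7, 104.7]
orientation: [3.141, -0.001, 1.306]
force: [-1.7, 0.0, 4.6]
width: 64.1
```

Contact at TCP z≈104.8 mm with 4.6 N. First rolling stroke along −x.

>>> jog_arm(
  motion=[-0.08,0,0,0,0,0,0.5,-0.15,0,0,0,0,0,0.5,-0.15,0,0,0,0,0,0.5,-0.15,0,0,0,0,0,0.5,-0.15,0,0,0,0,0,0.5,-0.08,0,0,0,0,0,0.5,0,0,0,0,0,0,0.5],
)

```text
time: 6.32
ee_pos: [543.2, 144.8, 104.9]
orientation: [3.141, -0.001, 1.306]
force: [-3.1, 1.4, 7.2]
width: 63.9
```

```bash
cat > look.py <<'E'
import sys,cv2
from h import *
t=bot.grab_frame('top')[:,:,::-1]; s=bot.grab_frame('scene')[:,:,::-1]
a=cv2.resize(t[110:280,150:390],None,fx=1.65,fy=1.65,interpolation=cv2.INTER_CUBIC); b=cv2.resize(s[100:270,250:490],None,fx=1.65,fy=1.65,interpolation=cv2.INTER_CUBIC)
cv2.imwrite(f'pics/{sys.argv[1]}.png',np.hstack([a,b])); cv2.imwrite(f'pics/{sys.argv[1]}_t.png',t);cv2.imwrite(f'pics/{sys.argv[1]}_s.png',s)
st()
E
python3 look.py l1
```

```text
t 6.42 tcp bin [-1.708e+02 -1.000e-01  1.049e+02] rpy [180.   -0.   74.8] F bin [-0.2  3.4  6.2] w 63.9
```

View pics/l1.png

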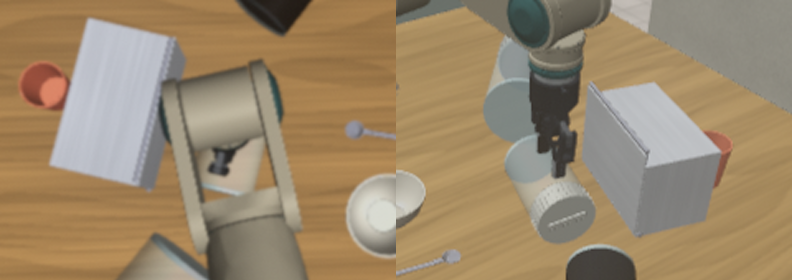

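The cap's slot has turned about 15° (slope ~-10° to ~-25°), so it is rolling. I'll continue the stroke.

>>> jog_arm(
  motion=[-0.1,0,0,0,0,0,0.5,-0.2,0,0,0,0,0,0.5,-0.2,0,0,0,0,0,0.5,-0.2,0,0,0,0,0,0.5,-0.2,0,0,0,0,0,0.5,-0.1,0,0,0,0,0,0.5,0,0,0,0,0,0,0.5],
)

```text
time: 7.0
ee_pos: [536.7, 120.4, 104.7]
orientation: [3.141, -0.0, 1.305]
force: [-2.3, 0.0, 4.7]
width: 64.3
```

>>> jog_arm(
  motion=[0,0,-0.2,0,0,0,0.5,0,0,-0.4,0,0,0,0.5,0,0,-0.4,0,0,0,0.5,0,0,0,0,0,0,0.5],
)

```text
time: 7.33
ee_pos: [537.9, 121.1, 131.9]
orientation: [3.137, -0.002, 1.306]
force: [0.3, -0.3, 0.2]
width: 63.9
```

```bash
python3 look.py l2
```

```text
t 7.43 tcp bin [-195.7   -0.4  129.6] rpy [179.9  -0.   74.8] F bin [ 0.6 -0.5  0.5] w 63.9
```

View pics/l2.png

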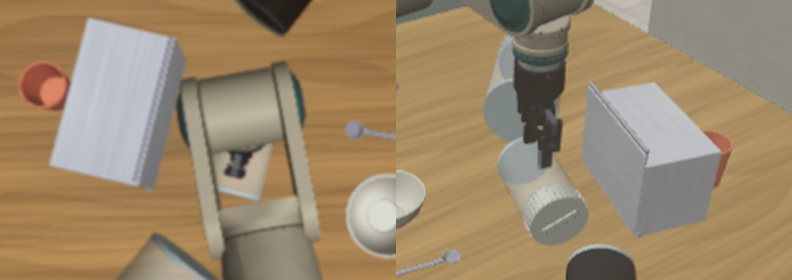

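```bash
python3 - <<'E'
from h import *
import cv2
for n,o in(('scene0',0),('l2_s',0)):
    a=cv2.imread(f'pics/{n}.png')[190:260,310:390]; cv2.imwrite(f'pics/z_{n}.png',cv2.resize(a,None,fx=5,fy=5,interpolation=cv2.INTER_CUBIC))
E
python3 -c "
import cv2,numpy as np
cv2.imwrite('pics/z.png',np.hstack([cv2.imread('pics/z_scene0.png'),cv2.imread('pics/z_l2_s.png')]))"
```

```text
(no output)
```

View pics/z.png

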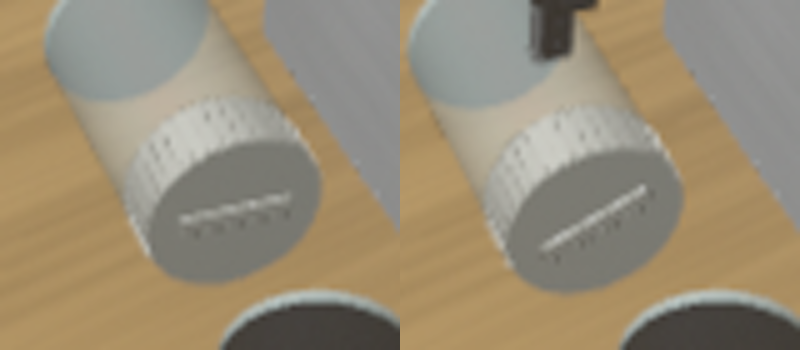

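```bash
python3 - <<'E'
from h import *
for p in((235,210),(195,220)):
    print(w2b(cast('scene',[[310+(p[0]+.5)/5-.5,190+(p[1]+.5)/5-.5]],50)[0]))
E
```

```text
[-162.54112414  -78.90698093   50.        ]
[-185.27811517  -79.70800198   50.        ]
```

The canister has advanced 22.7 mm as predicted, to x≈-186.5. Repositioning for stroke 2.

>>> jog_arm(
  motion=[0.45,0,0,0,0,0,0.5,0.45,0,0.3,0,0,0,0.5,0,0,0.4,0,0,0,0.5,0,0,0.2,0,0,0,0.5,0,0,0.1,0,0,0,0.5,0,0,0,0,0,0,0.5],
)

```text
time: 7.93
ee_pos: [542.0, 143.5, 104.4]
orientation: [-3.14, -0.001, 1.307]
force: [-6.4, 1.9, 10.7]
width: 63.8
```

>>> jog_arm(
  motion=[-0.1,0,0,0,0,0,0.5,-0.2,0,0,0,0,0,0.5,-0.26,0,0,0,0,0,0.5,-0.26,0,0,0,0,0,0.5,-0.26,0,0,0,0,0,0.5,-0.26,0,0,0,0,0,0.5,-0.26,0,0,0,0,0,0.5,-0.2,0,0,0,0,0,0.5,-0.1,0,0,0,0,0,0.5,0,0,0,0,0,0,0.5],
)

```text
time: 8.77
ee_pos: [529.4, 96.7, 104.4]
orientation: [-3.14, -0.0, 1.306]
force: [-6.5, 0.7, 11.1]
width: 63.9
```

>>> jog_arm(
  motion=[0,0,-0.2,0,0,0,0.5,0,0,-0.4,0,0,0,0.5,0,0,-0.4,0,0,0,0.5,0,0,0,0,0,0,0.5],
)

```text
time: 9.1
ee_pos: [531.1, 96.8, 131.2]
orientation: [3.138, -0.001, 1.306]
force: [0.7, -0.2, -0.1]
width: 64.3
```

```bash
python3 look.py l3; python3 -c "
import cv2
a=cv2.imread('pics/l3_s.png')[170:270,290:390];cv2.imwrite('pics/z3.png',cv2.resize(a,None,fx=5,fy=5,interpolation=cv2.INTER_CUBIC))"
```

```text
t 9.2 tcp bin [-220.8   -0.3  129.3] rpy [179.9  -0.   74.8] F bin [0.5 0.  0.3] w 63.9
```

View pics/z3.png

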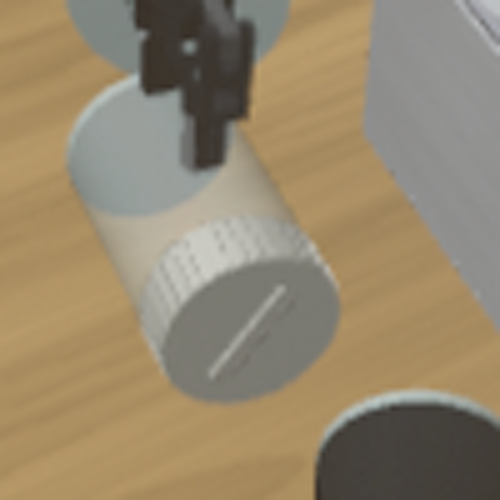

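```bash
python3 - <<'E'
from h import *
p=(251,332)
print(w2b(cast('scene',[[290+(p[0]+.5)/5-.5,170+(p[1]+.5)/5-.5]],50)[0]))
E
```

```text
[-210.24185757  -81.29196493   50.        ]
```

>>> jog_arm(
  motion=[0.48,0,0,0,0,0,0.5,0.48,0,0.3,0,0,0,0.5,0,0,0.4,0,0,0,0.5,0,0,0.2,0,0,0,0.5,0,0,0.1,0,0,0,0.5,0,0,0,0,0,0,0.5],
)

```text
time: 9.7
ee_pos: [535.8, 120.8, 104.3]
orientation: [-3.14, -0.001, 1.307]
force: [-5.8, 2.3, 9.7]
width: 64.2
```

>>> jog_arm(
  motion=[-0.1,0,0,0,0,0,0.5,-0.22,0,0,0,0,0,0.5,-0.26,0,0,0,0,0,0.5,-0.26,0,0,0,0,0,0.5,-0.26,0,0,0,0,0,0.5,-0.26,0,0,0,0,0,0.5,-0.26,0,0,0,0,0,0.5,-0.26,0,0,0,0,0,0.5,-0.2,0,0,0,0,0,0.5,-0.08,0,0,0,0,0,0.5],
)

```text
time: 10.53
ee_pos: [521.5, 67.6, 104.2]
orientation: [-3.14, 0.0, 1.306]
force: [-5.9, 2.0, 8.7]
width: 64.0
```

>>> jog_arm(
  motion=[0,0,0,0,0,0,0.5,0,0,0,0,0,0,0.5,0,0,-0.2,0,0,0,0.5,0,0,-0.4,0,0,0,0.5,0,0,-0.4,0,0,0,0.5,0,0,-0.8,0,0,0,0.5,0,0,-0.8,0,0,0,0.5,0,0,-0.8,0,0,0,0.5,0,0,-0.8,0,0,0,0.5],
)

```text
time: 11.28
ee_pos: [522.2, 67.7, 210.4]
orientation: [3.141, 0.0, 1.306]
force: [-0.3, -1.2, 0.7]
width: 64.2
```

```bash
python3 look.py l4; python3 -c "
import cv2
a=cv2.imread('pics/l4_s.png')[170:270,290:390];cv2.imwrite('pics/z4.png',cv2.resize(a,None,fx=5,fy=5,interpolation=cv2.INTER_CUBIC))"
```

```text
t 11.38 tcp bin [-250.4   -1.5  213.3] rpy [ 1.796e+02 -1.000e-01  7.480e+01] F bin [ 0.1 -0.4  0.6] w 64.2
```

View pics/z4.png

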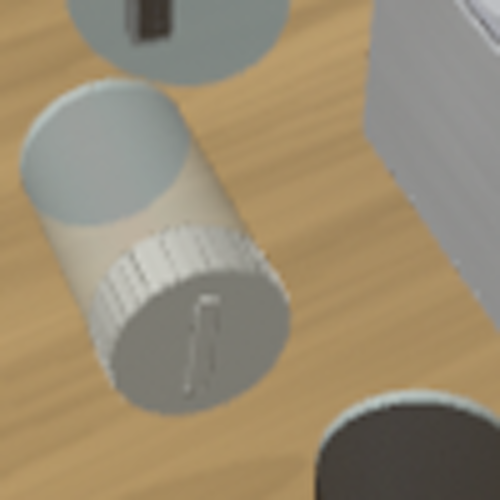

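View pics/l4.png

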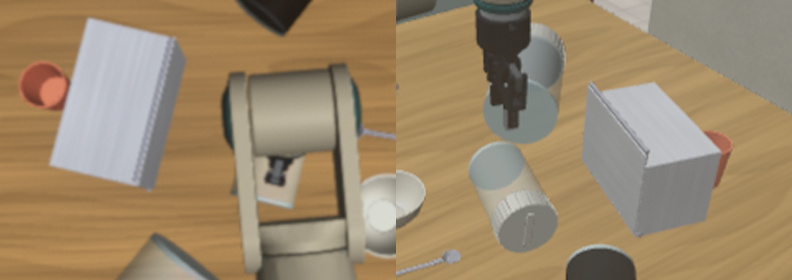

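```bash
python3 - <<'E'
from h import *
p=(201,343)
print(w2b(cast('scene',[[290+(p[0]+.5)/5-.5,170+(p[1]+.5)/5-.5]],50)[0]))
togo([-35,0,213])
E
```

```text
[-237.53216479  -81.19895251   50.        ]
t 11.38 tcp bin [-250.4   -1.5  213.3] rpy [ 1.796e+02 -1.000e-01  7.480e+01] F bin [ 0.1 -0.4  0.6] w 64.2
tool-axis delta mm [215.4  -1.4   0.8] units [ 8.62 -0.06  0.03]
```

>>> jog_arm(
  motion=[0.9,0,0,0,0,0,0.5,0.9,0,0,0,0,0,0.5,0.9,0,0,0,0,0,0.5,0.9,0,0,0,0,0,0.5,0.9,0,0,0,0,0,0.5,0.9,0,0,0,0,0,0.5,0.9,0,0,0,0,0,0.5,0.9,0,0,0,0,0,0.5,0.9,0,0,0,0,0,0.5,0.5,0,0,0,0,0,0.5],
)

```text
time: 12.22
ee_pos: [578.3, 277.3, 207.4]
orientation: [-3.14, 0.001, 1.307]
force: [-0.2, -0.0, 0.1]
width: 64.3
```

>>> jog_arm(
  motion=[0,0,0.4,0,0,0,0.5,0,0,0,0,0,0,0.5,0,0,0,0,0,0,0.5],
)

```text
time: 12.47
ee_pos: [577.9, 274.2, 196.9]
orientation: [-3.139, 0.002, 1.305]
force: [-0.2, 0.2, 0.5]
width: 64.1
```

```bash
python3 look.py l5
```

```text
t 12.57 tcp bin [-3.690e+01 -1.000e-01  1.986e+02] rpy [-180.     0.    74.8] F bin [ 0.6 -0.3 -0.1] w 64.1
```

View pics/l5.png

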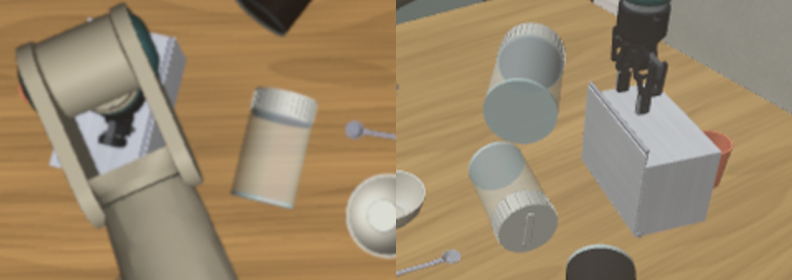

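```bash
python3 -c "
import cv2
a=cv2.imread('pics/l5_t.png')[150:250,270:370];cv2.imwrite('pics/z5.png',cv2.resize(a,None,fx=5,fy=5,interpolation=cv2.INTER_CUBIC))"
```

```text
(no output)
```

View pics/z5.png

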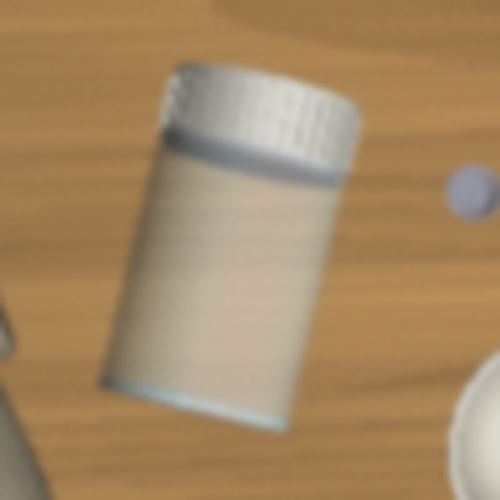

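```bash
python3 - <<'E'
from h import *
c=cast('top',[(np.array(p)+.5)/5-.5+[270,150] for p in((178,64),(362,108),(288,432),(103,384))],50)
print(w2b(c.mean(0))); m=(c[0]+c[1]-c[2]-c[3]); print(np.degrees(np.arctan2(m[1],m[0])))
togo([-36,0,164])
E
```

```text
[-238.98800329   -1.45739874   50.        ]
-14.624435414197684
t 12.57 tcp bin [-3.690e+01 -1.000e-01  1.986e+02] rpy [-180.     0.    74.8] F bin [ 0.6 -0.3 -0.1] w 64.1
tool-axis delta mm [ 0.9 -0.1 34.6] units [ 0.04 -0.    1.38]
```

The canister is at x≈-239, y≈-1.5, and parallel. The fingers are over the casing top behind the lip, so I'll descend until the tips are about 11 mm above the casing.

>>> jog_arm(
  motion=[0,0,0.5,0,0,0,0.5,0,0,0.5,0,0,0,0.5,0,0,0.3,0,0,0,0.5,0,0,0,0,0,0,0.5,0,0,0,0,0,0,0.5],
)

```text
time: 12.98
ee_pos: [578.1, 275.0, 165.1]
orientation: [-3.14, 0.001, 1.306]
force: [-0.2, -0.4, 0.1]
width: 64.2
```

>>> jog_arm(
  motion=[-0.1,0,0,0,0,0,0.5,-0.1,0,0,0,0,0,0.5,-0.1,0,0,0,0,0,0.5,0,0,0,0,0,0,0.5],
)

```text
time: 13.32
ee_pos: [576.6, 267.6, 166.8]
orientation: [3.141, -0.0, 1.305]
force: [-0.5, -0.1, 0.4]
width: 64.0
```

```bash
python3 look.py l6
```

```text
t 13.42 tcp bin [-4.350e+01 -1.000e-01  1.666e+02] rpy [180.   -0.   74.8] F bin [ 0.7 -0.7 -0.3] w 64.1
```

View pics/l6.png

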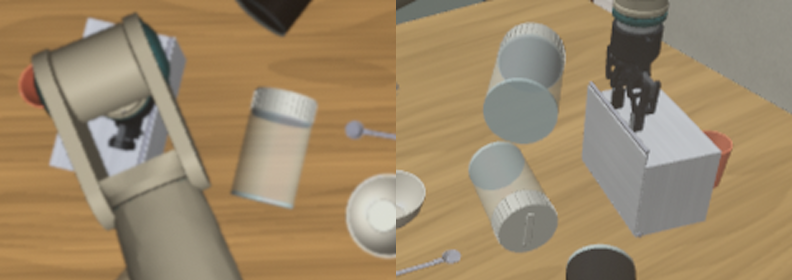

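>>> jog_arm(
  motion=[-0.15,0,0,0,0,0,0.5,-0.15,0,0,0,0,0,0.5,-0.24,0,0.02,0,0,0,0.5,-0.24,0,0.02,0,0,0,0.5,-0.24,0,0.02,0,0,0,0.5,-0.24,0,0.03,0,0,0,0.5,-0.24,0,0.03,0,0,0,0.5],
)

```text
time: 14.0
ee_pos: [566.5, 231.1, 163.1]
orientation: [3.142, 0.0, 1.306]
force: [1.2, 1.6, -1.3]
width: 64.0
```

```bash
python3 look.py l7
```

```text
t 14.1 tcp bin [-82.2   0.  162.9] rpy [-1.80e+02  1.00e-01  7.47e+01] F bin [-0.3  0.2 -1. ] w 64.3
```

View pics/l7.png

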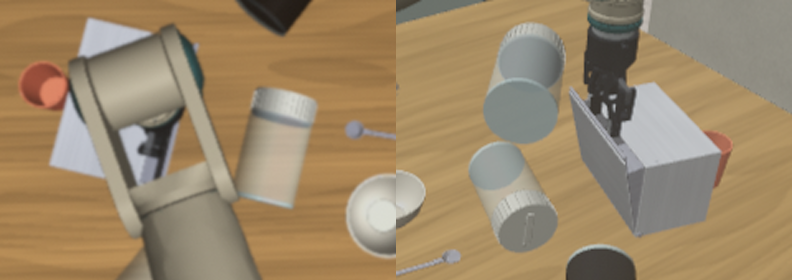

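The front is tilting (about 0.2 rad) with the fingers inside the lip. I'll follow the arc.

>>> jog_arm(
  motion=[-0.23,0,0.05,0,0,0,0.5,-0.23,0,0.06,0,0,0,0.5,-0.23,0,0.07,0,0,0,0.5,-0.23,0,0.08,0,0,0,0.5,-0.23,0,0.09,0,0,0,0.5,-0.22,0,0.1,0,0,0,0.5,-0.22,0,0.11,0,0,0,0.5,-0.21,0,0.12,0,0,0,0.5,-0.21,0,0.12,0,0,0,0.5,-0.21,0,0.13,0,0,0,0.5],
)

```text
time: 14.93
ee_pos: [552.0, 177.7, 139.7]
orientation: [3.142, 0.0, 1.306]
force: [-0.2, 1.1, -0.4]
width: 64.3
```

```bash
python3 look.py l8
```

```text
t 15.03 tcp bin [-1.376e+02  1.000e-01  1.393e+02] rpy [-1.799e+02  1.000e-01  7.480e+01] F bin [-0.6 -0.2  0.5] w 63.8
```

View pics/l8.png

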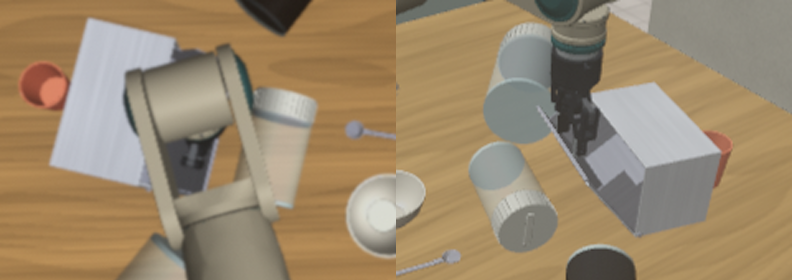

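>>> jog_arm(
  motion=[-0.2,0,0.14,0,0,0,0.5,-0.19,0,0.15,0,0,0,0.5,-0.18,0,0.15,0,0,0,0.5,-0.17,0,0.16,0,0,0,0.5,-0.14,0,0.14,0,0,0,0.5,0,0,0,0,0,0,0.5],
)

```text
time: 15.53
ee_pos: [546.5, 156.9, 121.7]
orientation: [3.141, -0.001, 1.306]
force: [1.1, 1.7, 0.6]
width: 64.2
```

>>> jog_arm(
  motion=[-0.06,0,0.06,0,0,0,0.5,0,0,0,0,0,0,0.5],
)

```text
time: 15.7
ee_pos: [546.6, 156.8, 121.6]
orientation: [3.14, -0.004, 1.306]
force: [-0.9, 5.5, 6.7]
width: 64.2
```

```bash
python3 look.py l9
```

```text
t 15.8 tcp bin [-158.6   -0.2  121.6] rpy [179.9  -0.2  74.9] F bin [4.5 2.  7.2] w 64.0
```

View pics/l9.png

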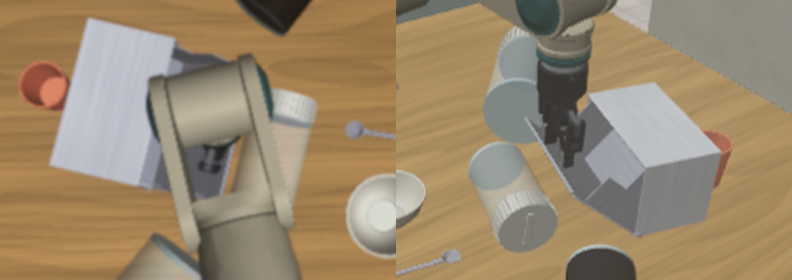

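The force has risen perpendicular to the front with no further travel, at θ≈0.79 from geometry, so it is at its stop. I'll hold briefly and withdraw up and back.

>>> jog_arm(
  motion=[-0.04,0,0.02,0,0,0,0.5,0,0,0,0,0,0,0.5,0,0,0,0,0,0,0.5,0,0,0,0,0,0,0.5],
)

```text
time: 16.13
ee_pos: [546.5, 156.7, 121.6]
orientation: [3.139, -0.005, 1.307]
force: [-0.8, 8.6, 9.4]
width: 64.2
```

>>> jog_arm(
  motion=[0.15,0,-0.15,0,0,0,0.5,0.3,0,-0.4,0,0,0,0.5,0.2,0,-0.8,0,0,0,0.5,0,0,-1,0,0,0,0.5,0,0,-1,0,0,0,0.5,0,0,-1,0,0,0,0.5,0,0,-1,0,0,0,0.5,0.8,0,-0.5,0,0,0,0.5,0.8,0,0,0,0,0,0.5,0.8,0,0,0,0,0,0.5],
)

```text
time: 16.97
ee_pos: [566.3, 228.8, 267.6]
orientation: [3.139, -0.001, 1.305]
force: [-0.3, -0.1, 0.2]
width: 64.0
```

>>> jog_arm(
  motion=[0.8,0,0,0,0,0,0.5,0.8,0,0,0,0,0,0.5,0.8,0,0,0,0,0,0.5,0.8,0,0,0,0,0,0.5,0,0,0,0,0,0,0.5,0,0,0,0,0,0,0.5,0,0,0,0,0,0,0.5],
)

```text
time: 17.55
ee_pos: [586.6, 304.9, 265.7]
orientation: [-3.141, 0.001, 1.305]
force: [-0.5, -0.1, 1.4]
width: 64.1
```

```bash
python3 look.py l10;python3 -c "
import cv2
a=cv2.imread('pics/l10_t.png')[110:260,200:430];cv2.imwrite('pics/z10.png',cv2.resize(a,None,fx=3,fy=3,interpolation=cv2.INTER_CUBIC))"
```

```text
t 17.65 tcp bin [-5.500e+00 -2.000e-01  2.661e+02] rpy [180.    0.   74.8] F bin [-0.5 -0.3 -0.3] w 64.2
```

View pics/l10.png

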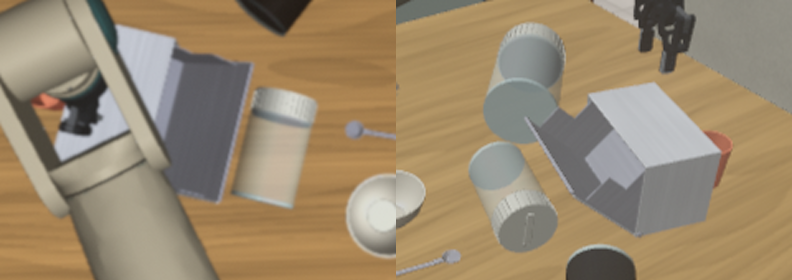

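View pics/z10.png

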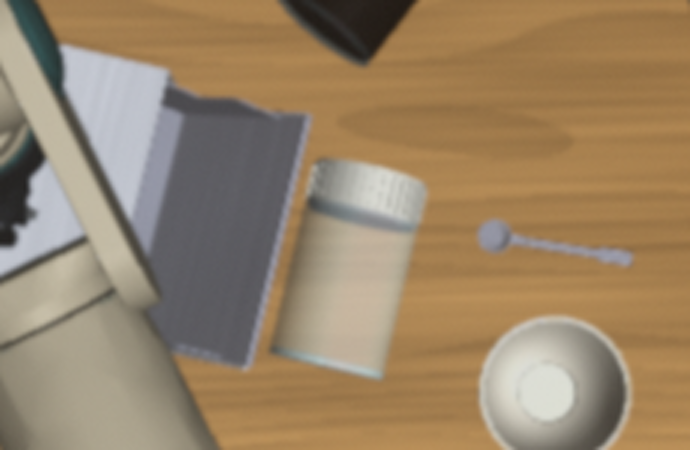

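```bash
python3 - <<'E'
from h import *
f=lambda z,*P:[w2b(q).round(1) for q in cast('top',[(np.array(p)+.5)/3-.5+[200,110] for p in P],z)]
print('lip',f(126,(308,116),(247,367)))
print('can',np.mean(f(50,(316,158),(427,190),(381,378),(273,352)),axis=0))
print('bowl',f(50,(555,390)),'th=.72 lip x',-63.5-163*np.sin(.72),'th .8',-63.5-163*np.sin(.8))
bot.job_done()
E
```

```text
lip [array([-178.1, -106.7,  126. ]), array([-178.8,  102.6,  126. ])]
can [-2.39125e+02 -1.75000e-01  5.00000e+01]
bowl [array([-434.4,   59.5,   50. ])] th=.72 lip x -170.97970153135012 th .8 -180.4290428166222
the job is handed in; nothing more can be done
```

I rolled the small clear canister away from the bin in three fingertip strokes. I then pushed the front open from behind the lip to its stop, withdrew the arm and handed the job in at about 17.7 s.

- **Canister:** the last check puts its centre at x ≈ -239 mm and y ≈ 0 mm in the bin frame, about 121 mm clear of the front. It was parallel within about 1° when checked just before the front was opened. The cap's slot turned steadily with each stroke, so it rolled rather than dragged.
- **Bin front:** the lip measures x ≈ -178.5 mm, against -180 mm expected at the stop and -171 mm at 0.72 rad. That is about 0.78 rad. The contact force also rose with no further travel, which confirms the stop.
- **Other things:** the bowl looks unmoved, measuring within about 4 mm of where it started. The spoon and cup I judged only by eye; the arm partly hid the cup in the last top view. The gripper is clear of everything.
- **Disagreement:** the two views put the shut front's lip and foot up to about 10 mm apart. I took the bin's pose from its back edge, where the views agreed within about 4 mm.

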